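# Open the print jig for the next blank and hold it open

## Task

Get the print jig ready for the next board: crank the black handwheel (it takes several grasps) until the fence's pointer stands level with the tip of the red mark on the scale, leaving the sprung red tensioner arm at rest meanwhile. Then push the tensioner arm back from the bed, past its ratchet click, and keep holding it there with the fence still on its mark: the catch does not lock, so the program finishes while holding the arm back. Leave everything else on the bench where it is.

Things in the scene. Friction and masses are not known exactly. Their poses are not given: they have to be found in the camera images.
- jig: The grey print jig, a base plate 300 x 480 x 12 mm fixed to the bench with a low white print bed. Origin: on the bench under the plate. Its x points away from the robot (plus up to 0.25 rad of yaw), its y along the scale to the left, towards the handwheel; the tensioner arm is at the -y side. The moving parts on it stay below 110 mm. A red-capped jar and a tape roll stand on the plate; leave them.
- handwheel (a joint): Angle of the handwheel (rad) about its upright axis, 0 at the start, positive counterclockwise seen from above, stops at +-4.9. It needs 0.12 N m to turn and stays where it is left. Each rad counterclockwise drives the fence 9.5 mm along the jig's +y (clockwise: -y). The mark is 2.7 to 4.3 rad away, either way.
- wheel_grip (a point): The place to grip the handwheel: a black fluted round drum, 48 mm in diameter and 40 mm tall, with upright axis, on a dark flat disc 90 mm in diameter and 10 mm thick. The point lies on the axis, 26 mm above the disc and 14 mm below the drum's top. Grip it from above at any yaw; nothing near stands above the disc but the red-capped jar (axis 105 mm or more away) and the tin (150 mm or more).
- fence_pointer (a point): Tip of the thin black pointer on top of the aluminium fence bar (18 mm wide), near the scale behind the bed. The fence slides along the jig's y only.
- red_mark_tip (a point): Tip of the red clip (12 mm wide with a 4 mm wide nose towards the robot) fixed on the scale: the wanted place of the fence pointer along the jig's y. Its axes are parallel to the jig's. Small offsets in x and z between the two tips are normal.
- blue_mark_tip (a point): Tip of the same kind of clip in blue, fixed on the scale on the other side of the pointer: not wanted now.
- tensioner_angle (a joint): Angle of the red tensioner arm (rad) about its upright pivot: 0 at rest near the bed (sprung home), positive swings its tip away from the bed (counterclockwise from above, towards the jig's -y). The click tooth passes the brass pawl between about 0.27 and 0.44; the arm is past its click above 0.45; end stop at 0.65. The spring asks about 6 N at the post at rest, up to about 14 N at the click and 10 N at the end. Let go, it springs all the way back.
- tensioner: The red tensioner arm with all it carries: a flat bar at 35 to 45 mm above the bench, a black rubber idler roller under its tip and a black upright post on its tip.
- post_grip (a point): The place to push or grip the tensioner arm: the black upright round post at its tip, 16 mm in diameter (18 mm at the cap), reaching from the bar's top, 45 mm above the bench, to 96 mm. The point lies on the post's axis, 76 mm above the bench.
- tensioner_pivot (a point): Point on the tensioner's upright pivot axis, 46 mm above the bench; the post's axis turns about it at a radius of 150 mm.
- ink_red: Bystander: white ink jar with red cap, 54 mm in diameter, 65 mm tall, on the jig's plate behind the handwheel. Origin: centre of its underside.
- ink_blue: Bystander: white ink jar with blue cap, 54 mm in diameter, 65 mm tall, on the bench beside the jig's tensioner side. Origin: centre of its underside.
- tape: Bystander: roll of tan tape lying flat, 68 mm across, 20 mm tall, on the front of the jig's plate. Origin: centre of its underside.
- squeegee: Bystander: wooden squeegee lying flat, 200 x 65 mm, 22 mm tall, near the robot on the left. Origin: centre of its handle's underside.
- tin: Bystander: light blue round tin, 112 mm across, 86 mm tall, on the bench left of the jig. Origin: centre of its underside.
- spatula: Bystander: ink spatula 200 mm long lying on the bench at the right. Origin: underside, along its length.

How it is judged:
By the outcome, as a careful person would: the job done as asked, in the order asked, and still so for the second after the job is handed in, while the arm keeps its last pose, push and grip.
It also fails if it takes over 72 s, if anything falls off the work surface, if the arm or the gripper's body presses on something with over 40 N, if the wrist force passes 120 N, or if a joint passes its speed limit or range.

## Robot

A 7-joint arm with a two-finger parallel gripper is mounted at the origin on the work surface. World frame = base frame: x ahead of the robot, y to its left, z up, the work surface at z = 0. Lengths are in m, angles in rad, forces in N, time in s.
With the tool pointing down it reaches from about 0.425 to 0.875 m from the base axis. Payload 4.7 kg.
Tool frame: the origin (TCP) lies at the very end of the fingers, on their centre line; the grasp point (between the pads) lies 19 mm behind it (robot.hold_point_z is the x of the grasp point in the tool frame, in m); x points along the fingers, y is the direction in which the jaws open and shut, and the axes are right-handed (so a half turn about x gives the same grasp; the last joint's range is limited). The gripper opens to 85 mm and grips with 20 to 120 N. Pads are 22 mm wide; open, the fingers measure 114 mm over their backs; the gripper's body (76 mm by 85 mm) begins 54 mm behind the grasp point. The pads swing forward as they close: fully open they stand 13 mm farther back than shut.
Start: joints at [1.219, 0.321, -0.07, 1.45, 0.023, 1.371, -0.057], TCP at [0.232, -0.607, 0.231] pointing down, gripper open.
Joint ranges: [-2.86, 2.86], [-0.3, 2.09], [-1.38, 1.24], [0.06, 2.45], [-1.56, 4.7], [0.09, 2.05], [-2.69, 2.69]. Speed limits (rad/s): [2.57, 2.57, 3.14, 3.14, 3.14, 3.14, 3.14].

## Interface

Orientations are given as a 3x3 rotation matrix whose columns are the frame's x, y, z axes.
In Python, from workcell import robot, cams gives the robot as it stands. The module is installed in compiled form; this text tells all that it offers.
- The arm moves only by the tool servo_tool, never from a script. Its argument "increments" is a list of rows, each an object with "xyz": the shift along the tool's x, y, z in cm, a list of three; "turn": the turn, a rotation vector about the tool's x, y, z in rad, a list of three. A call has 1 to 12 rows; each row shifts and turns the commanded pose from where the row before left it, along the tool's axes as they then stand; what a row does not reach is not made up. A row lasts 1/12 s, in which the tool goes at most 41.7 mm and 7.16 degrees, less where a joint would pass 70% of its speed; a pose out of reach is approached as far as the arm can. A call is refused whole if a number of a shift passes 4.17 or a number of a turn 0.125, either way. A call with a gripper value outside its range is refused whole. "claw" is the opening, from -1 (shut) to 1 (fully open), set as the call begins (left out, the last holds). The fingers move at their own pace and stop on an object; "force" is the grip in N (left out, the last holds). Time passes only in rows, so rows that do not move let the fingers close. It gives the time, the measured TCP pose, the force and the opening at its end, in the units of the state.
- robot.sense(): the state, without advancing time (a new reading comes with each control period).
- cams.camera(name): name is "side" or "top" or "wrist"; returns the picture (400x640x3 uint8, blue, green, red); there is no depth.
- cams.camera_params(name): a dict with "fx", "fy", "cx", "cy" (pixels), "position" and "attitude" of the camera in the world; the wrist camera has in their place "mount" (4x4, takes a point from camera to tool coordinates, whose origin is the TCP and whose axes are the tool frame's). Camera axes: x right, y down, z forward; pixel columns grow to the right and rows downward; lengths in m; the calibration is good to about 2 mm. A picture is of the moment at which its call begins: read the wrist's pose just before it. camera_params takes no time and is no camera call.
- robot.sign_off(): hands the job in, once; it reports no verdict.
The state is a dict: "t": time; "joint_pos": joint angles; "dq": joint speeds; "effort": joint torques, N m; "tool_pos": TCP position; "ee_rot": TCP orientation; "contact_force": force on the tool from outside, world axes, zero at the start; "wrist_torque": the same for the moment, N m; "width": finger opening in m.
Only numpy, scipy, OpenCV 4.12 (cv2) and the standard library are available. Lean on these libraries where they do the work, as an engineer would, in place of code of your own. Each camera call takes 0.05 s, during which the arm holds its last target.

## Working session

There is one attempt and no reset: what is moved stays moved. The work goes in short steps, Python scripts to look and compute and a tool call to move; the robot and the scene stay as the last step left them, time stands still between calls to the robot, and variables do not carry over. Pictures are saved under pics/ and viewed, and the job is handed in when it is done.

Besides the shell and the picture viewer there is one more tool, called after "Call:" as a command line: name --argument value ..., lists and objects as JSON in quotes. servo_tool: Moves the arm, as the interface text tells. Its arguments: {"type":"object","properties":{"increments":{"type":"array","items":{"type":"object","properties":{"xyz":{"type":"array","items":{"type":"number"}},"turn":{"type":"array","items":{"type":"number"}}}}},"claw":{"type":"number"},"force":{"type":"number"}},"required":["increments"]}

```bash
mkdir -p pics
python3 - <<'E'
from workcell import robot,cams
import cv2,numpy as np
s=robot.sense()
print({k:np.round(v,3).tolist() for k,v in s.items()})
for n in("top","side","wrist"):
    p=cams.camera_params(n); print(n,{k:np.round(v,4).tolist() if not isinstance(v,str) else v for k,v in p.items()})
    cv2.imwrite(f"pics/{n}0.png",cams.camera(n))
E
```

```text
{'t': 0.0, 'joint_pos': [1.219, 0.322, -0.07, 1.452, 0.023, 1.371, -0.057], 'dq': [-0.001, -0.0, 0.001, 0.0, -0.0, 0.001, 0.0], 'effort': [0.0, -49.358, -0.382, -31.433, 0.013, 0.011, 0.0], 'tool_pos': [0.232, -0.607, 0.23], 'ee_rot': [[-0.001, 0.358, -0.934], [0.002, -0.934, -0.358], [-1.0, -0.002, 0.0]], 'contact_force': [-1.168, -0.544, 0.198], 'wrist_torque': [-0.036, 0.046, 0.045], 'width': 0.086}
top {'fx': 506.289, 'fy': 506.289, 'cx': 329.2144, 'cy': 201.1311, 'position': [0.1984, -0.006, 1.427], 'attitude': [[-0.0334, -0.9746, 0.2216], [-0.9994, 0.0317, -0.0113], [0.004, -0.2218, -0.9751]]}
side {'fx': 436.3068, 'fy': 436.3068, 'cx': 325.5352, 'cy': 197.9348, 'position': [-0.0839, 0.9842, 0.8136], 'attitude': [[-0.8722, -0.2523, 0.4192], [-0.4891, 0.4703, -0.7346], [-0.0118, -0.8457, -0.5335]]}
wrist {'fx': 286.6601, 'fy': 286.6601, 'cx': 319.849, 'cy': 201.9929, 'mount': [[0.0004, -0.2589, 0.9659, -0.1422], [1.0, 0.0008, -0.0002, -0.0008], [-0.0008, 0.9659, 0.2589, -0.0645], [0.0, 0.0, 0.0, 1.0]]}
```

View pics/top0.png

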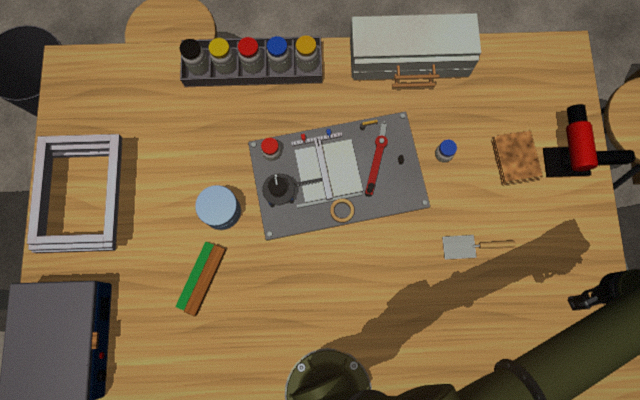

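View pics/side0.png

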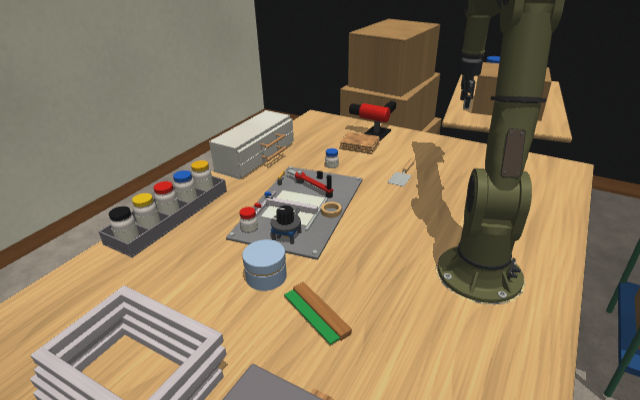

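View pics/wrist0.png

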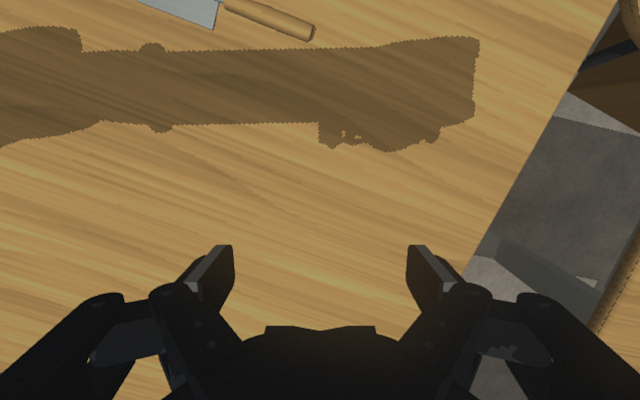

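```bash
cat > h.py <<'E'
from workcell import robot,cams
import cv2,numpy as np
def ray(n,u,v,st=None):
    p=cams.camera_params(n)
    d=np.array([(u-p["cx"])/p["fx"],(v-p["cy"])/p["fy"],1.])
    if n=="wrist":
        M=np.array(p["mount"]);R=np.array(st["ee_rot"]);o=R@M[:3,3]+np.array(st["tool_pos"]);A=R@M[:3,:3]
    else: o=np.array(p["position"]);A=np.array(p["attitude"])
    return o,A@d
def plane(n,u,v,z,st=None):
    o,d=ray(n,u,v,st); return o+d*(z-o[2])/d[2]
def tri(r1,r2):
    (o1,d1),(o2,d2)=r1,r2
    A=np.stack([d1,-d2],1);t=np.linalg.lstsq(A,o2-o1,rcond=None)[0]
    a=o1+t[0]*d1;b=o2+t[1]*d2
    return (a+b)/2,np.linalg.norm(a-b)
E
python3 - <<'E'
import cv2
i=cv2.imread("pics/top0.png")[105:245,240:465]
cv2.imwrite("pics/top0z.png",cv2.resize(i,None,fx=3.5,fy=3.5,interpolation=cv2.INTER_CUBIC))
i=cv2.imread("pics/side0.png")[140:270,220:375]
cv2.imwrite("pics/side0z.png",cv2.resize(i,None,fx=4.5,fy=4.5,interpolation=cv2.INTER_CUBIC))
E
```

```text
(no output)
```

View pics/top0z.png

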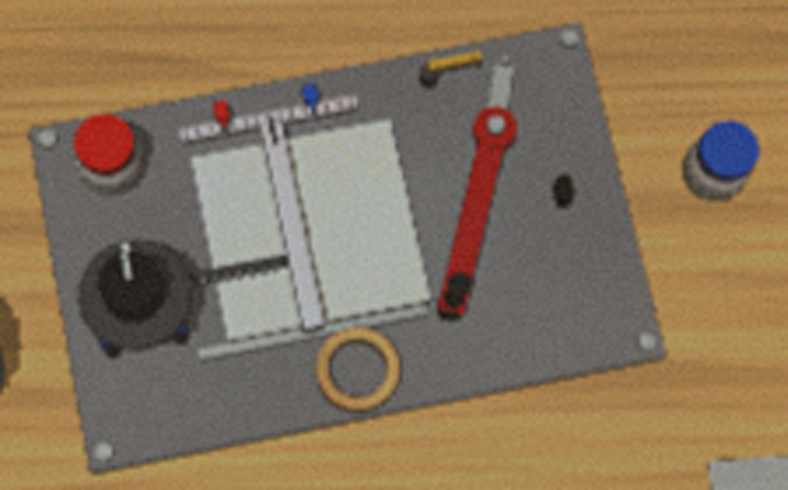

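View pics/side0z.png

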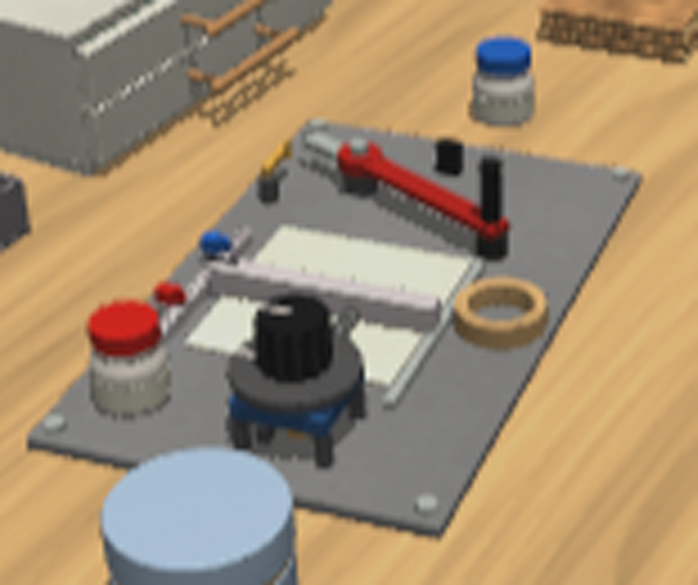

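Run:
```python
from h import *
T=lambda x,y:(240+x/3.5,105+y/3.5)
S=lambda x,y:(220+x/4.5,140+y/4.5)
np.set_printoptions(precision=4,suppress=True)
for nm,a in dict(c1=(32,130),c2=(582,25),c3=(664,353),c4=(95,470)).items(): print(nm,plane("top",*T(*a),.012))
def tr(nm,a,b): print(nm,*tri(ray("top",*T(*a)),ray("side",*S(*b))))
tr("drumtop",(131,277),(293,312))
tr("disc",(140,297),(296,370))
tr("posttop",(461,282),(490,163))
tr("redtip",(223,123),(182,300))
tr("bluetip",(308,106),(220,257))
tr("pivot",(496,125),(358,148))
```

```text
c1 [0.7055 0.2071 0.012 ]
c2 [ 0.785  -0.2617  0.012 ]
c3 [ 0.4968 -0.3095  0.012 ]
c4 [0.4155 0.156  0.012 ]
drumtop [0.5499 0.1164 0.1028] 0.0022998705727082297
disc [0.5485 0.1151 0.0551] 0.0034178859790867364
posttop [ 0.5425 -0.1389  0.089 ] 0.0004208669323309154
redtip [0.701  0.0455 0.0239] 0.002733452738895749
bluetip [ 0.7173 -0.0256  0.0166] 0.0008306804648370348
pivot [ 0.6865 -0.1789  0.0447] 0.0011110267619017494
```

Call:
servo_tool --increments '[{"xyz": [0, -2.8, -2.78]}, {"xyz": [0, -2.8, -2.78]}, {"xyz": [0, -2.8, -2.78]}, {"xyz": [0, -2.8, -2.78]}, {"xyz": [0, -2.8, -2.78]}, {"xyz": [0, -2.8, -2.78]}, {"xyz": [0, -2.8, -2.78]}, {"xyz": [0, -2.8, -2.78]}, {"xyz": [0, -2.8, -2.78]}, {"xyz": [0, -2.8, -2.78]}]'

```text
validation failed for argument at $.in...
```

Call:
servo_tool --increments '[{"xyz": [0.0, -2.8, -2.78], "turn": [0.0, 0.0, 0.0]}, {"xyz": [0.0, -2.8, -2.78], "turn": [0.0, 0.0, 0.0]}, {"xyz": [0.0, -2.8, -2.78], "turn": [0.0, 0.0, 0.0]}, {"xyz": [0.0, -2.8, -2.78], "turn": [0.0, 0.0, 0.0]}, {"xyz": [0.0, -2.8, -2.78], "turn": [0.0, 0.0, 0.0]}, {"xyz": [0.0, -2.8, -2.78], "turn": [0.0, 0.0, 0.0]}, {"xyz": [0.0, -2.8, -2.78], "turn": [0.0, 0.0, 0.0]}, {"xyz": [0.0, -2.8, -2.78], "turn": [0.0, 0.0, 0.0]}, {"xyz": [0.0, -2.8, -2.78], "turn": [0.0, 0.0, 0.0]}, {"xyz": [0.0, -2.8, -2.78], "turn": [0.0, 0.0, 0.0]}]'

```text
t: 0.98
tool_pos: [0.3922, -0.2442, 0.2313]
ee_rot: [[-0.0, 0.358, -0.934], [-0.0, -0.934, -0.358], [-1.0, 0.0, 0.0]]
contact_force: [0.6, 0.3, 0.6]
width: 0.0855
```

Call:
servo_tool --increments '[{"xyz": [0.0, -2.8, -2.78], "turn": [0.0, 0.0, 0.0]}, {"xyz": [0.0, -2.8, -2.78], "turn": [0.0, 0.0, 0.0]}, {"xyz": [0.0, -2.8, -2.78], "turn": [0.0, 0.0, 0.0]}, {"xyz": [0.0, -2.8, -2.78], "turn": [0.0, 0.0, 0.0]}, {"xyz": [0.0, -2.8, -2.78], "turn": [0.0, 0.0, 0.0]}, {"xyz": [0.0, -2.8, -2.78], "turn": [0.0, 0.0, 0.0]}, {"xyz": [0.0, -2.8, -2.78], "turn": [0.0, 0.0, 0.0]}, {"xyz": [0.0, -2.8, -2.78], "turn": [0.0, 0.0, 0.0]}, {"xyz": [0.0, -2.8, -2.78], "turn": [0.0, 0.0, 0.0]}, {"xyz": [0.0, -2.8, -2.78], "turn": [0.0, 0.0, 0.0]}]'

```text
t: 1.82
tool_pos: [0.5518, 0.1163, 0.2313]
ee_rot: [[0.0, 0.357, -0.934], [-0.0, -0.934, -0.357], [-1.0, 0.001, -0.0]]
contact_force: [0.8, -0.5, 0.0]
width: 0.0854
```

Run:
```python
from h import *
s=robot.sense();print(np.round(s["joint_pos"],3),s["tool_pos"])
cv2.imwrite("pics/w1.png",cams.camera("wrist"))
```

```text
[ 0.433  0.21  -0.782  1.648  0.152  1.346 -1.578] [0.55177457 0.11632606 0.23127092]
```

View pics/w1.png

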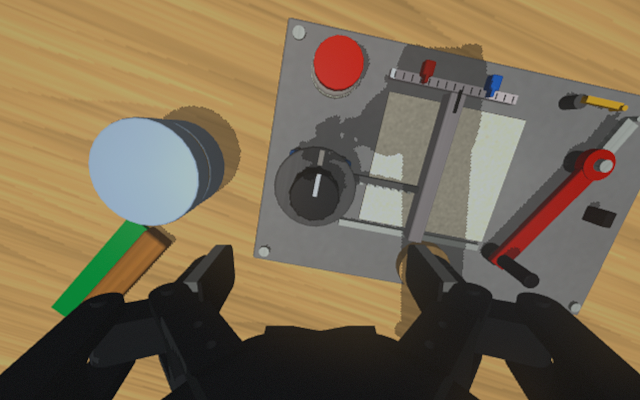

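Run:
```python
import cv2
i=cv2.imread("pics/w1.png")[45:125,380:530]
cv2.imwrite("pics/w1z.png",cv2.resize(i,None,fx=5,fy=5,interpolation=cv2.INTER_CUBIC))
i=cv2.imread("pics/w1.png")[140:240,265:365]
cv2.imwrite("pics/w1d.png",cv2.resize(i,None,fx=5,fy=5,interpolation=cv2.INTER_CUBIC))
```

```text
(no output)
```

View pics/w1z.png

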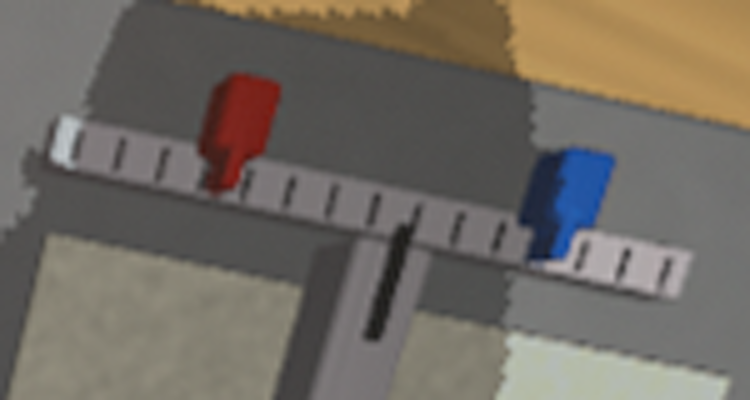

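View pics/w1d.png

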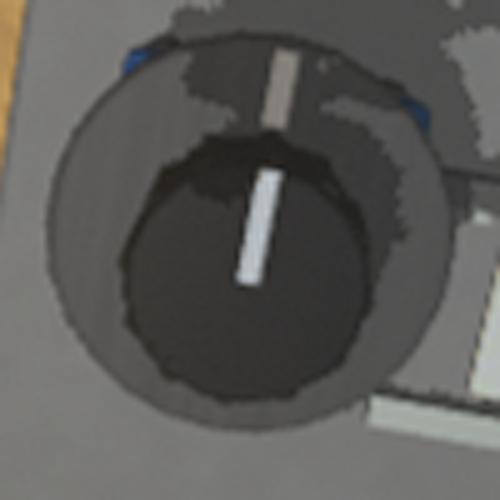

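Run:
```python
from h import *
np.set_printoptions(precision=4,suppress=True)
s=robot.sense()
print(plane("wrist",265+248/5,140+282/5,.102,s), plane("wrist",265+250/5,140+230/5,.062,s))
W=lambda x,y:(380+x/5,45+y/5)
T=lambda x,y:(240+x/3.5,105+y/3.5)
S=lambda x,y:(220+x/4.5,140+y/4.5)
y=np.array([-.168,.986,0])
for n,a,b,c in (("red",(219,185),(222,121),(182,302)),("blue",(545,255),(307,106),(218,257)),("ptr",(403,226),(268,120),None)):
    print(n,*tri(ray("wrist",*W(*a),s),ray("top",*T(*b))))
    if c: print(n,*tri(ray("wrist",*W(*a),s),ray("side",*S(*c))))
    for z in(.02,.025,.03,.035,.04): q=plane("wrist",*W(*a),z,s);print(z,q,q@y)
st=plane("wrist",*W(75,140),.02,s);en=plane("wrist",*W(665,273),.02,s);print(st,en,np.linalg.norm(st-en))
```

```text
[0.5485 0.1318 0.102 ] [0.5503 0.1331 0.062 ]
red [ 0.7127  0.0495 -0.011 ] 0.007993547482576122
red [0.6945 0.059  0.0312] 0.009484278422334885
0.02 [0.701 0.059 0.02 ] -0.05957496610075981
0.025 [0.6998 0.0603 0.025 ] -0.05810572075528087
0.03 [0.6985 0.0616 0.03  ] -0.05663647540980195
0.035 [0.6973 0.0629 0.035 ] -0.05516723006432298
0.04 [0.696  0.0641 0.04  ] -0.053697984718844044
blue [ 0.7201 -0.0245  0.0067] 0.0024170465937299536
blue [ 0.7139 -0.0179  0.0215] 0.001994326933114374
0.02 [ 0.715  -0.0179  0.02  ] -0.1377562057631954
0.025 [ 0.7136 -0.0155  0.025 ] -0.13518148072148975
0.03 [ 0.7121 -0.0132  0.03  ] -0.13260675567978414
0.035 [ 0.7107 -0.0108  0.035 ] -0.13003203063807847
0.04 [ 0.7092 -0.0084  0.04  ] -0.12745730559637283
ptr [0.7131 0.0085 0.0004] 0.001682448205793047
0.02 [0.7086 0.0157 0.02  ] -0.10361461849011448
0.025 [0.7073 0.0175 0.025 ] -0.1015226541681199
0.03 [0.7059 0.0194 0.03  ] -0.09943068984612538
0.035 [0.7045 0.0213 0.035 ] -0.09733872552413082
0.04 [0.7032 0.0232 0.04  ] -0.09524676120213628
[0.6976 0.0938 0.02  ] [ 0.7217 -0.0457  0.02  ] 0.14153641072143638
```

Run:
```python
from h import *
np.set_printoptions(precision=4,suppress=True)
s=robot.sense()
print(s["tool_pos"],s["ee_rot"],s["joint_pos"],s["t"],s["dq"])
p=cams.camera_params("wrist");print(p)
print(ray("wrist",320,202,s),plane("wrist",320,194,.102,s))
```

```text
[0.5529 0.1261 0.2311] [[ 0.0018  0.3659 -0.9306]
 [ 0.0083 -0.9306 -0.3659]
 [-1.     -0.0071 -0.0047]] [ 0.4252  0.2167 -0.7893  1.6432  0.15    1.3424 -1.5819] 1.8667 [ 0.0452 -0.0858  0.0121  0.0851 -0.0928  0.0405  0.2046]
{'fx': 286.66011009474244, 'fy': 286.66011009474244, 'cx': 319.849029614715, 'cy': 201.99291698974088, 'mount': array([[ 0.0004, -0.2589,  0.9659, -0.1422],
       [ 1.    ,  0.0008, -0.0002, -0.0008],
       [-0.0007,  0.9659,  0.2589, -0.0645],
       [ 0.    ,  0.    ,  0.    ,  1.    ]])}
(array([0.6123, 0.1493, 0.3736]), array([-0.2391, -0.087 , -0.9671])) [0.5527 0.1278 0.102 ]
```

```bash
cat >> h.py <<'E'
import pickle
def snap(n,f):
    s=robot.sense();im=cams.camera(n);cv2.imwrite(f"pics/{f}.png",im);pickle.dump(s,open(f"pics/{f}.pkl","wb"))
    s2=robot.sense();print("t",s2["t"],"moved",np.round(np.array(s2["tool_pos"])-s["tool_pos"],4),"pos",np.round(s["tool_pos"],4));return s,im
E
python3 - <<'E'
from h import *
np.set_printoptions(precision=4,suppress=True)
s={"tool_pos":[.5518,.1163,.2313],"ee_rot":[[0,.357,-.934],[0,-.934,-.357],[-1,.001,0]]}
print(plane("wrist",265+248/5,140+282/5,.102,s), plane("wrist",265+250/5,140+230/5,.062,s))
W=lambda x,y:(380+x/5,45+y/5)
T=lambda x,y:(240+x/3.5,105+y/3.5)
S=lambda x,y:(220+x/4.5,140+y/4.5)
y=np.array([-.168,.986,0])
for n,a,b,c in (("red",(219,185),(222,121),(182,302)),("blue",(545,255),(307,106),(218,257)),("ptr",(403,226),(268,120),None)):
    print(n,*tri(ray("wrist",*W(*a),s),ray("top",*T(*b))))
    if c: print(n,*tri(ray("wrist",*W(*a),s),ray("side",*S(*c))))
    for z in(.02,.03,.04): q=plane("wrist",*W(*a),z,s);print(z,q,q@y)
E
```

```text
[0.5472 0.1209 0.102 ] [0.5489 0.1219 0.062 ]
red [0.6992 0.0475 0.0302] 0.005358876051096371
red [0.6983 0.0468 0.0233] 0.0001802798782614053
0.02 [0.6991 0.0459 0.02  ] -0.07220938527468201
0.03 [0.6966 0.0485 0.03  ] -0.06916722278445485
0.04 [0.6941 0.0512 0.04  ] -0.06612506029422767
blue [ 0.7092 -0.0241  0.0363] 0.0025020809692743147
blue [ 0.7172 -0.0308  0.0149] 0.009046739926633926
0.02 [ 0.7126 -0.0316  0.02  ] -0.15089303384196917
0.03 [ 0.7097 -0.0268  0.03  ] -0.1456252534558207
0.04 [ 0.7069 -0.0219  0.04  ] -0.14035747306967222
ptr [0.7014 0.0081 0.034 ] 0.002437006748780921
0.02 [0.7064 0.0022 0.02  ] -0.11649161735785311
0.03 [0.7037 0.0061 0.03  ] -0.11219690328937314
0.04 [0.701 0.01  0.04 ] -0.10790218922089315
```

Run:
```python
from h import *
snap("wrist","w2");snap("wrist","w3")
i=cv2.imread("pics/w3.png")
a=cv2.resize(i[140:240,265:365],None,fx=4,fy=4,interpolation=cv2.INTER_CUBIC);b=cv2.resize(i[30:130,385:485],None,fx=4,fy=4,interpolation=cv2.INTER_CUBIC)
cv2.imwrite("pics/w3z.png",np.hstack([a,b]))
print(robot.sense()["ee_rot"])
```

```text
t 1.9167 moved [-0.0014 -0.0031 -0.0001] pos [0.5529 0.1261 0.2311]
t 1.9667 moved [-0.0004 -0.0039 -0.0002] pos [0.5514 0.123  0.2309]
[[-1.44476552e-03  3.64314608e-01 -9.31274814e-01]
 [ 2.72744916e-03 -9.31270886e-01 -3.64317303e-01]
 [-9.99995237e-01 -3.06635779e-03  3.51818491e-04]]
```

View pics/w3z.png

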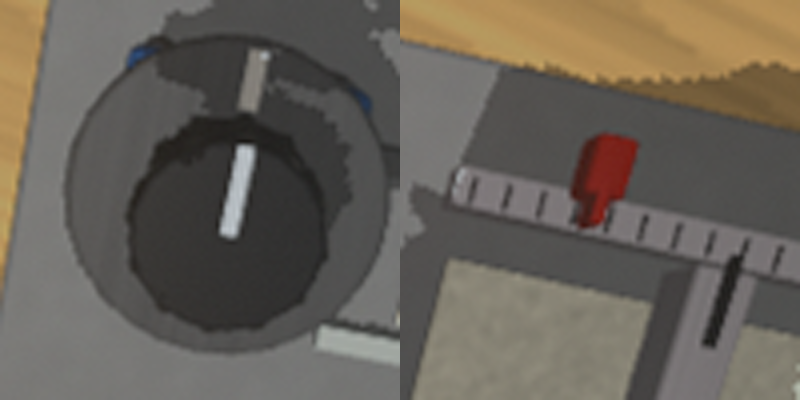

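Run:
```python
from h import *
np.set_printoptions(precision=4,suppress=True)
s=pickle.load(open("pics/w3.pkl","rb"))
print(plane("wrist",322,199.5,.102,s),plane("wrist",321.75,188.7,.062,s))
y=np.array([-.168,.986,0])
D=lambda x,y:(385+(x-400)/4,30+y/4)
for n,a,z in(("red",(592,220),.025),("ptr",(737,258),.035)):
  for dz in(-.005,0,.005):q=plane("wrist",*D(*a),z+dz,s);print(n,q,q@y)
T=lambda x,y:(240+x/3.5,105+y/3.5)
q=plane("top",*T(222,121),.025);r=plane("top",*T(268,119),.035);print(q,r,(q-r)@y)
```

```text
[0.5466 0.1206 0.102 ] [0.5484 0.1216 0.062 ]
red [0.7002 0.0445 0.02  ] -0.07376178238525838
red [0.6989 0.0459 0.025 ] -0.0721253647633447
red [0.6977 0.0474 0.03  ] -0.07048894714143099
ptr [0.7037 0.005  0.03  ] -0.11330525115918622
ptr [0.7024 0.0071 0.035 ] -0.1110452114469305
ptr [0.701  0.0091 0.04  ] -0.10878517173467475
[0.7037 0.0468 0.025 ] [0.7006 0.0083 0.035 ] 0.03745122942322826
```

Call:
servo_tool --increments '[{"xyz": [2.5, 0.0, 0.0], "turn": [0.12, 0.0, 0.0]}, {"xyz": [2.5, 0.0, 0.0], "turn": [0.12, 0.0, 0.0]}, {"xyz": [2.5, 0.0, 0.0], "turn": [0.12, 0.0, 0.0]}, {"xyz": [2.0, 0.0, 0.0], "turn": [0.12, 0.0, 0.0]}, {"xyz": [0.0, 0.0, 0.0], "turn": [0.0, 0.0, 0.0]}, {"xyz": [0.0, 0.0, 0.0], "turn": [0.0, 0.0, 0.0]}, {"xyz": [0.0, 0.0, 0.0], "turn": [0.0, 0.0, 0.0]}]'

```text
t: 2.55
tool_pos: [0.5521, 0.1143, 0.1376]
ee_rot: [[0.002, -0.112, -0.994], [-0.0, -0.994, 0.112], [-1.0, 0.0, -0.002]]
contact_force: [0.6, 0.4, 0.7]
width: 0.0854
```

Run:
```python
from h import *
s,i=snap("wrist","w4");print(np.round(s["joint_pos"],3),s["ee_rot"])
R=np.array(s["ee_rot"]);print("delta tool cm",100*R.T@(np.array([.548,.120,.070])-s["tool_pos"]))
```

```text
t 2.6 moved [0.0004 0.0003 0.0005] pos [0.5521 0.1143 0.1376]
[ 0.361  0.274 -0.705  1.768  0.193  1.168 -2.083] [[ 1.68251571e-03 -1.11975624e-01 -9.93709529e-01]
 [-2.25097292e-04 -9.93710953e-01  1.11975403e-01]
 [-9.99998559e-01  3.52809485e-05 -1.69713970e-03]]
delta tool cm [ 6.75939203 -0.52493354  0.48278275]
```

View pics/w4.png

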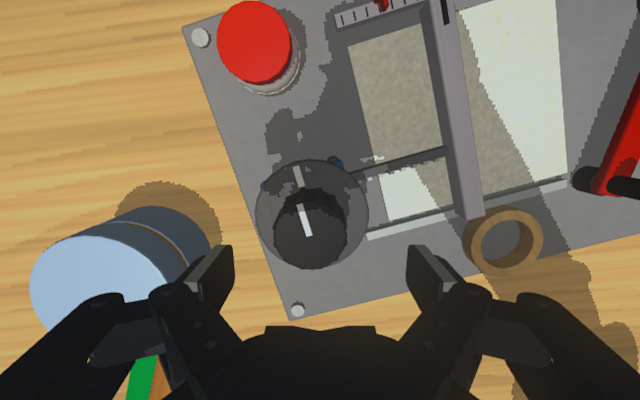

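Run:
```python
from h import *
s=pickle.load(open("pics/w4.pkl","rb"))
for u,v in((310,235),(310,232)):
  q=plane("wrist",u,v,.102,s);print(q,100*np.array(s["ee_rot"]).T@(q-s["tool_pos"]))
q=plane("wrist",312,214,.062,s);print(q)
```

```text
[0.54681711 0.12177664 0.102     ] [ 3.55915763 -0.68812233  0.61479042]
[0.54891833 0.12152265 0.102     ] [ 3.55951688 -0.68641158  0.4031463 ]
[0.54887147 0.1212561  0.062     ]
```

Call:
servo_tool --increments '[{"xyz": [0.0, -0.65, 0.5], "turn": [0.0, 0.0, 0.0]}, {"xyz": [2.2, 0.0, 0.0], "turn": [0.0, 0.0, 0.0]}, {"xyz": [2.2, 0.0, 0.0], "turn": [0.0, 0.0, 0.0]}, {"xyz": [2.2, 0.0, 0.0], "turn": [0.0, 0.0, 0.0]}, {"xyz": [0.0, 0.0, 0.0], "turn": [0.0, 0.0, 0.0]}, {"xyz": [0.0, 0.0, 0.0], "turn": [0.0, 0.0, 0.0]}, {"xyz": [0.0, 0.0, 0.0], "turn": [0.0, 0.0, 0.0]}]'

```text
t: 3.18
tool_pos: [0.5481, 0.1225, 0.072]
ee_rot: [[0.002, -0.113, -0.994], [0.001, -0.994, 0.113], [-1.0, -0.001, -0.002]]
contact_force: [0.3, -0.0, 1.0]
width: 0.0851
```

Call:
servo_tool --increments '[{"xyz": [0.0, 0.0, 0.0], "turn": [0.0, 0.0, 0.0]}, {"xyz": [0.0, 0.0, 0.0], "turn": [0.0, 0.0, 0.0]}, {"xyz": [0.0, 0.0, 0.0], "turn": [0.0, 0.0, 0.0]}, {"xyz": [0.0, 0.0, 0.0], "turn": [0.0, 0.0, 0.0]}, {"xyz": [0.0, 0.0, 0.0], "turn": [0.0, 0.0, 0.0]}, {"xyz": [0.0, 0.0, 0.0], "turn": [0.0, 0.0, 0.0]}, {"xyz": [0.0, 0.0, 0.0], "turn": [0.0, 0.0, 0.0]}, {"xyz": [0.0, 0.0, 0.0], "turn": [0.0, 0.0, 0.0]}]' --claw -0.2 --force 40

```text
t: 3.85
tool_pos: [0.5478, 0.1214, 0.0716]
ee_rot: [[0.001, -0.114, -0.993], [-0.001, -0.993, 0.114], [-1.0, 0.001, -0.001]]
contact_force: [-1.5, -0.7, 6.3]
width: 0.0469
```

Call:
servo_tool --increments '[{"xyz": [0.0, 0.0, 0.0], "turn": [-0.06, 0.0, 0.0]}, {"xyz": [0.0, 0.0, 0.0], "turn": [-0.1, 0.0, 0.0]}, {"xyz": [0.0, 0.0, 0.0], "turn": [-0.1, 0.0, 0.0]}, {"xyz": [0.0, 0.0, 0.0], "turn": [-0.1, 0.0, 0.0]}, {"xyz": [0.0, 0.0, 0.0], "turn": [-0.1, 0.0, 0.0]}, {"xyz": [0.0, 0.0, 0.0], "turn": [-0.1, 0.0, 0.0]}, {"xyz": [0.0, 0.0, 0.0], "turn": [-0.1, 0.0, 0.0]}, {"xyz": [0.0, 0.0, 0.0], "turn": [-0.1, 0.0, 0.0]}, {"xyz": [0.0, 0.0, 0.0], "turn": [-0.1, 0.0, 0.0]}, {"xyz": [0.0, 0.0, 0.0], "turn": [-0.1, 0.0, 0.0]}, {"xyz": [0.0, 0.0, 0.0], "turn": [-0.06, 0.0, 0.0]}, {"xyz": [0.0, 0.0, 0.0], "turn": [0.0, 0.0, 0.0]}]'

```text
t: 4.85
tool_pos: [0.5482, 0.1204, 0.0716]
ee_rot: [[0.001, 0.788, -0.616], [-0.002, -0.616, -0.788], [-1.0, 0.002, 0.001]]
contact_force: [-1.4, -3.5, 6.3]
width: 0.0471
```

Run:
```python
from h import *
s,i=snap("wrist","w5");print(np.round(s["joint_pos"],3),s["wrist_torque"])
_,t=snap("top","t5")
cv2.imwrite("pics/t5z.png",cv2.resize(t[105:245,240:465],None,fx=2,fy=2,interpolation=cv2.INTER_CUBIC))
```

```text
t 4.9 moved [ 0. -0.  0.] pos [0.5482 0.1204 0.0716]
[ 0.471  0.4   -0.87   1.83   0.348  1.071 -1.194] [-0.54510124  0.3039465   0.14341313]
t 4.95 moved [-0. -0. -0.] pos [0.5483 0.1203 0.0716]
```

View pics/w5.png

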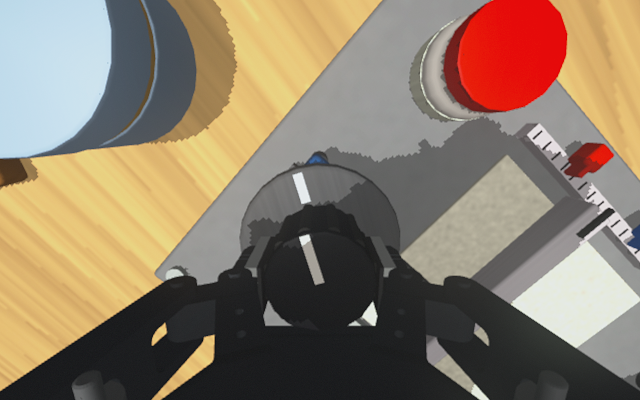

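Call:
servo_tool --increments '[{"xyz": [0.0, 0.0, 0.0], "turn": [-0.06, 0.0, 0.0]}, {"xyz": [0.0, 0.0, 0.0], "turn": [-0.12, 0.0, 0.0]}, {"xyz": [0.0, 0.0, 0.0], "turn": [-0.12, 0.0, 0.0]}, {"xyz": [0.0, 0.0, 0.0], "turn": [-0.12, 0.0, 0.0]}, {"xyz": [0.0, 0.0, 0.0], "turn": [-0.12, 0.0, 0.0]}, {"xyz": [0.0, 0.0, 0.0], "turn": [-0.12, 0.0, 0.0]}, {"xyz": [0.0, 0.0, 0.0], "turn": [-0.12, 0.0, 0.0]}, {"xyz": [0.0, 0.0, 0.0], "turn": [-0.12, 0.0, 0.0]}, {"xyz": [0.0, 0.0, 0.0], "turn": [-0.12, 0.0, 0.0]}, {"xyz": [0.0, 0.0, 0.0], "turn": [-0.12, 0.0, 0.0]}, {"xyz": [0.0, 0.0, 0.0], "turn": [-0.06, 0.0, 0.0]}, {"xyz": [0.0, 0.0, 0.0], "turn": [0.0, 0.0, 0.0]}]'

```text
t: 5.95
tool_pos: [0.5497, 0.1202, 0.0716]
ee_rot: [[0.004, 0.86, 0.51], [-0.001, 0.51, -0.86], [-1.0, 0.003, 0.003]]
contact_force: [4.2, -3.7, 4.9]
width: 0.0474
```

Run:
```python
from h import *
s,i=snap("wrist","w6");print(np.round(s["joint_pos"],3),s["wrist_torque"])
_,t=snap("top","t6")
cv2.imwrite("pics/t6z.png",cv2.resize(t[105:245,240:465],None,fx=3,fy=3,interpolation=cv2.INTER_CUBIC))
```

```text
t 6.0 moved [-0.  0. -0.] pos [0.5497 0.1202 0.0716]
[ 0.639  0.512 -1.107  1.825  0.51   1.122 -0.112] [-0.74865725 -0.44827606  0.12723324]
t 6.05 moved [ 0. -0. -0.] pos [0.5496 0.1203 0.0716]
```

View pics/w6.png

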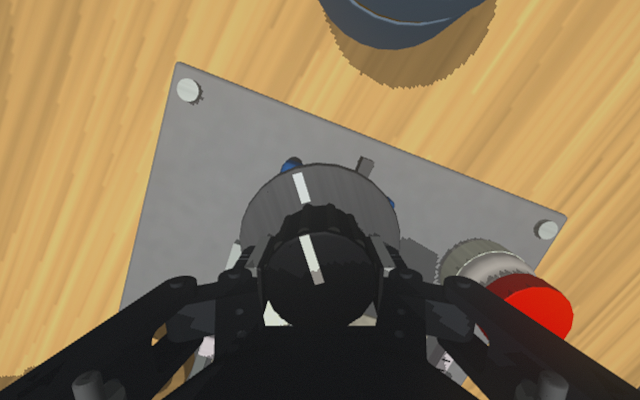

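View pics/t6z.png

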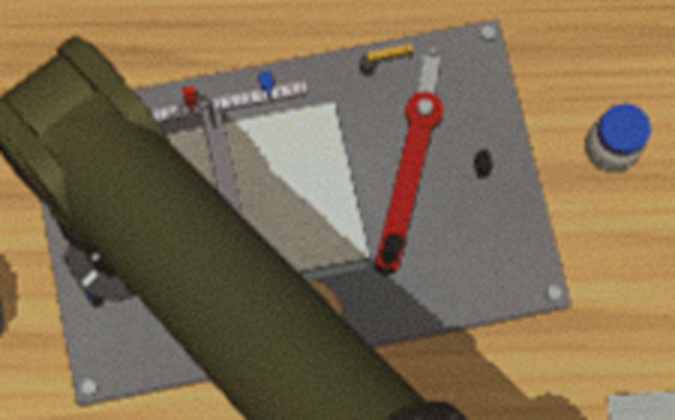

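Call:
servo_tool --increments '[{"xyz": [0.0, 0.0, 0.0], "turn": [-0.06, 0.0, 0.0]}, {"xyz": [0.0, 0.0, 0.0], "turn": [-0.12, 0.0, 0.0]}, {"xyz": [0.0, 0.0, 0.0], "turn": [-0.12, 0.0, 0.0]}, {"xyz": [0.0, 0.0, 0.0], "turn": [-0.12, 0.0, 0.0]}, {"xyz": [0.0, 0.0, 0.0], "turn": [-0.12, 0.0, 0.0]}, {"xyz": [0.0, 0.0, 0.0], "turn": [-0.12, 0.0, 0.0]}, {"xyz": [0.0, 0.0, 0.0], "turn": [-0.12, 0.0, 0.0]}, {"xyz": [0.0, 0.0, 0.0], "turn": [-0.06, 0.0, 0.0]}, {"xyz": [0.0, 0.0, 0.0], "turn": [0.0, 0.0, 0.0]}, {"xyz": [0.0, 0.0, 0.0], "turn": [0.0, 0.0, 0.0]}]'

```text
t: 6.88
tool_pos: [0.5503, 0.1211, 0.0716]
ee_rot: [[0.006, 0.197, 0.98], [0.0, 0.98, -0.197], [-1.0, 0.001, 0.005]]
contact_force: [5.8, -2.7, 3.0]
width: 0.047
```

Run:
```python
from h import *
s=robot.sense();print(np.round(s["joint_pos"],3),s["wrist_torque"])
```

```text
[ 0.729  0.629 -1.269  1.822  0.654  1.187  0.623] [-0.38278149 -1.00394628  0.13996039]
```

Call:
servo_tool --increments '[{"xyz": [0.0, 0.0, 0.0], "turn": [0.0, 0.0, 0.0]}, {"xyz": [0.0, 0.0, 0.0], "turn": [0.0, 0.0, 0.0]}, {"xyz": [0.0, 0.0, 0.0], "turn": [0.0, 0.0, 0.0]}, {"xyz": [0.0, 0.0, 0.0], "turn": [0.0, 0.0, 0.0]}, {"xyz": [0.0, 0.0, 0.0], "turn": [0.0, 0.0, 0.0]}, {"xyz": [-2.0, 0.0, 0.0], "turn": [0.0, 0.0, 0.0]}, {"xyz": [-3.5, 0.0, 0.0], "turn": [0.0, 0.0, 0.0]}, {"xyz": [-3.5, 0.0, 0.0], "turn": [0.116, 0.0, 0.0]}, {"xyz": [-3.5, 0.0, 0.0], "turn": [0.116, 0.0, 0.0]}, {"xyz": [0.0, 0.0, 0.0], "turn": [0.116, 0.0, 0.0]}, {"xyz": [0.0, 0.0, 0.0], "turn": [0.116, 0.0, 0.0]}, {"xyz": [0.0, 0.0, 0.0], "turn": [0.116, 0.0, 0.0]}]' --claw 1

```text
t: 7.88
tool_pos: [0.5473, 0.1221, 0.196]
ee_rot: [[0.001, 0.704, 0.71], [-0.0, 0.71, -0.704], [-1.0, 0.001, 0.001]]
contact_force: [0.0, -0.5, -0.4]
width: 0.0854
```

Call:
servo_tool --increments '[{"xyz": [0.0, 0.0, 0.0], "turn": [0.116, 0.0, 0.0]}, {"xyz": [0.0, 0.0, 0.0], "turn": [0.116, 0.0, 0.0]}, {"xyz": [0.0, 0.0, 0.0], "turn": [0.116, 0.0, 0.0]}, {"xyz": [0.0, 0.0, 0.0], "turn": [0.116, 0.0, 0.0]}, {"xyz": [0.0, 0.0, 0.0], "turn": [0.116, 0.0, 0.0]}, {"xyz": [0.0, 0.0, 0.0], "turn": [0.116, 0.0, 0.0]}, {"xyz": [0.0, 0.0, 0.0], "turn": [0.116, 0.0, 0.0]}, {"xyz": [0.0, 0.0, 0.0], "turn": [0.116, 0.0, 0.0]}, {"xyz": [0.0, 0.0, 0.0], "turn": [0.116, 0.0, 0.0]}, {"xyz": [0.0, 0.0, 0.0], "turn": [0.116, 0.0, 0.0]}, {"xyz": [0.0, 0.0, 0.0], "turn": [0.116, 0.0, 0.0]}, {"xyz": [0.0, 0.0, 0.0], "turn": [0.116, 0.0, 0.0]}]'

```text
t: 8.88
tool_pos: [0.5468, 0.1221, 0.1951]
ee_rot: [[-0.0, 0.824, -0.567], [-0.0, -0.567, -0.824], [-1.0, -0.0, 0.0]]
contact_force: [0.9, 0.1, 0.5]
width: 0.0857
```

Call:
servo_tool --increments '[{"xyz": [0.0, 0.0, 0.0], "turn": [0.114, 0.0, 0.0]}, {"xyz": [0.0, 0.0, 0.0], "turn": [0.114, 0.0, 0.0]}, {"xyz": [0.0, 0.0, 0.0], "turn": [0.114, 0.0, 0.0]}, {"xyz": [0.0, 0.0, 0.0], "turn": [0.114, 0.0, 0.0]}, {"xyz": [0.0, 0.0, 0.0], "turn": [0.114, 0.0, 0.0]}, {"xyz": [0.0, 0.0, 0.0], "turn": [0.114, 0.0, 0.0]}, {"xyz": [0.0, 0.0, 0.0], "turn": [0.114, 0.0, 0.0]}, {"xyz": [0.0, 3.4, 0.3], "turn": [0.0, 0.0, 0.0]}, {"xyz": [0.0, 3.4, 0.3], "turn": [0.0, 0.0, 0.0]}, {"xyz": [0.0, 3.3, 0.2], "turn": [0.0, 0.0, 0.0]}, {"xyz": [0.0, 0.0, 0.0], "turn": [0.0, 0.0, 0.0]}, {"xyz": [0.0, 0.0, 0.0], "turn": [0.0, 0.0, 0.0]}]'

```text
t: 9.88
tool_pos: [0.5568, 0.0184, 0.1948]
ee_rot: [[-0.001, 0.17, -0.985], [-0.0, -0.985, -0.17], [-1.0, 0.0, 0.001]]
contact_force: [-0.6, 1.0, 0.1]
width: 0.0851
```

Call:
servo_tool --increments '[{"xyz": [0.0, 0.0, 0.0], "turn": [0.0, 0.0, 0.0]}, {"xyz": [0.0, 0.0, 0.0], "turn": [0.0, 0.0, 0.0]}]'

```text
t: 10.05
tool_pos: [0.5566, 0.0229, 0.1953]
ee_rot: [[-0.0, 0.177, -0.984], [0.001, -0.984, -0.177], [-1.0, -0.001, -0.0]]
contact_force: [0.5, 0.3, 0.7]
width: 0.0856
```

Run:
```python
from h import *
s,i=snap("wrist","w7");print(np.round(s["joint_pos"],3),s["ee_rot"])
cv2.imwrite("pics/w7z.png",cv2.resize(i[20:140,240:440],None,fx=4,fy=4,interpolation=cv2.INTER_CUBIC))
```

```text
t 10.1 moved [0.     0.0001 0.    ] pos [0.5566 0.0229 0.1953]
[ 0.621  0.224 -0.804  1.712  0.167  1.277 -1.611] [[-9.29393609e-05  1.77323890e-01 -9.84152544e-01]
 [ 6.68199334e-04 -9.84152317e-01 -1.77323912e-01]
 [-9.99999772e-01 -6.74090445e-04 -2.70212179e-05]]
```

View pics/w7.png

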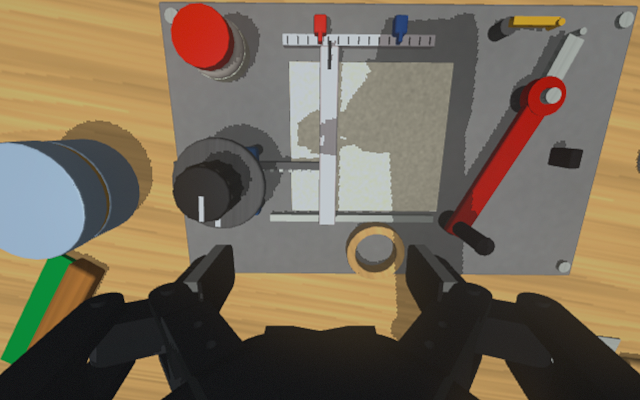

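View pics/w7z.png

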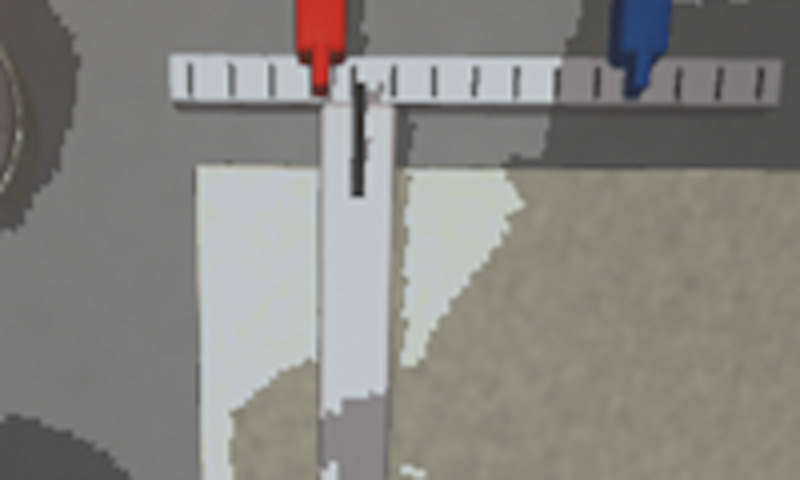

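Call:
servo_tool --increments '[{"xyz": [0.0, -3.3, -0.3], "turn": [0.0, 0.0, 0.0]}, {"xyz": [0.0, -3.3, -0.3], "turn": [0.0, 0.0, 0.0]}, {"xyz": [0.0, -3.2, -0.3], "turn": [0.0, 0.0, 0.0]}, {"xyz": [2.0, 0.0, 0.0], "turn": [0.12, 0.0, 0.0]}, {"xyz": [2.0, 0.0, 0.0], "turn": [0.12, 0.0, 0.0]}, {"xyz": [2.0, 0.0, 0.0], "turn": [0.12, 0.0, 0.0]}, {"xyz": [0.0, 0.0, 0.0], "turn": [0.12, 0.0, 0.0]}, {"xyz": [0.0, 0.0, 0.0], "turn": [0.0, 0.0, 0.0]}, {"xyz": [0.0, 0.0, 0.0], "turn": [0.0, 0.0, 0.0]}, {"xyz": [0.0, 0.0, 0.0], "turn": [0.0, 0.0, 0.0]}]'

```text
t: 10.93
tool_pos: [0.549, 0.1201, 0.1361]
ee_rot: [[0.001, -0.295, -0.955], [0.0, -0.955, 0.295], [-1.0, -0.001, -0.001]]
contact_force: [-0.6, -0.1, -0.3]
width: 0.0856
```

Run:
```python
from h import *
np.set_printoptions(precision=4,suppress=True)
s=robot.sense();R=np.array(s["ee_rot"]);print(np.round(s["joint_pos"],3),R,s["tool_pos"])
print("delta tool cm",100*R.T@(np.array([.5485,.1212,.0715])-s["tool_pos"]))
s=pickle.load(open("pics/w7.pkl","rb"));y=np.array(s["ee_rot"])[:,1]
for u,v,z in((320,43,.025),(320,43,.03),(329.6,43,.03),(329.6,43,.035),(329.6,43,.04)):
  q=plane("wrist",u,v,z,s);print(q,-q@np.array([.170,-.9854,0]))
```

```text
[ 0.404  0.286 -0.769  1.772  0.215  1.169 -2.299] [[ 0.0014 -0.2954 -0.9554]
 [ 0.0003 -0.9554  0.2954]
 [-1.     -0.0007 -0.0013]] [0.549  0.1201 0.1361]
delta tool cm [ 6.4587 -0.0843  0.0913]
[0.6965 0.0482 0.025 ] -0.07088009810908567
[0.6952 0.048  0.03  ] -0.07088959333406752
[0.6969 0.0389 0.03  ] -0.08017251123444714
[0.6956 0.0388 0.035 ] -0.08003109835733263
[0.6944 0.0387 0.04  ] -0.07988968548021813
```

Call:
servo_tool --increments '[{"xyz": [2.1, -0.08, 0.09], "turn": [0.0, 0.0, 0.0]}, {"xyz": [2.2, 0.0, 0.0], "turn": [0.0, 0.0, 0.0]}, {"xyz": [2.15, 0.0, 0.0], "turn": [0.0, 0.0, 0.0]}, {"xyz": [0.0, 0.0, 0.0], "turn": [0.0, 0.0, 0.0]}, {"xyz": [0.0, 0.0, 0.0], "turn": [0.0, 0.0, 0.0]}, {"xyz": [0.0, 0.0, 0.0], "turn": [0.0, 0.0, 0.0]}]'

```text
t: 11.43
tool_pos: [0.5491, 0.1206, 0.0724]
ee_rot: [[0.002, -0.299, -0.954], [0.001, -0.954, 0.299], [-1.0, -0.001, -0.002]]
contact_force: [0.2, 0.4, -0.0]
width: 0.0854
```

Call:
servo_tool --increments '[{"xyz": [0.0, 0.0, 0.0], "turn": [0.0, 0.0, 0.0]}, {"xyz": [0.0, 0.0, 0.0], "turn": [0.0, 0.0, 0.0]}, {"xyz": [0.0, 0.0, 0.0], "turn": [0.0, 0.0, 0.0]}, {"xyz": [0.0, 0.0, 0.0], "turn": [0.0, 0.0, 0.0]}, {"xyz": [0.0, 0.0, 0.0], "turn": [0.0, 0.0, 0.0]}, {"xyz": [0.0, 0.0, 0.0], "turn": [0.0, 0.0, 0.0]}, {"xyz": [0.0, 0.0, 0.0], "turn": [0.0, 0.0, 0.0]}, {"xyz": [0.0, 0.0, 0.0], "turn": [0.0, 0.0, 0.0]}]' --claw -0.2 --force 40

```text
t: 12.1
tool_pos: [0.5492, 0.1213, 0.0723]
ee_rot: [[0.003, -0.299, -0.954], [0.001, -0.954, 0.299], [-1.0, -0.002, -0.002]]
contact_force: [-1.0, 1.9, 6.5]
width: 0.0469
```

Call:
servo_tool --increments '[{"xyz": [0.0, 0.0, 0.0], "turn": [-0.075, 0.0, 0.0]}, {"xyz": [0.0, 0.0, 0.0], "turn": [-0.1, 0.0, 0.0]}, {"xyz": [0.0, 0.0, 0.0], "turn": [-0.1, 0.0, 0.0]}, {"xyz": [0.0, 0.0, 0.0], "turn": [-0.1, 0.0, 0.0]}, {"xyz": [0.0, 0.0, 0.0], "turn": [-0.1, 0.0, 0.0]}, {"xyz": [0.0, 0.0, 0.0], "turn": [-0.1, 0.0, 0.0]}, {"xyz": [0.0, 0.0, 0.0], "turn": [-0.1, 0.0, 0.0]}, {"xyz": [0.0, 0.0, 0.0], "turn": [-0.1, 0.0, 0.0]}, {"xyz": [0.0, 0.0, 0.0], "turn": [-0.1, 0.0, 0.0]}, {"xyz": [0.0, 0.0, 0.0], "turn": [-0.07, 0.0, 0.0]}, {"xyz": [0.0, 0.0, 0.0], "turn": [0.0, 0.0, 0.0]}, {"xyz": [0.0, 0.0, 0.0], "turn": [0.0, 0.0, 0.0]}]'

```text
t: 13.1
tool_pos: [0.5491, 0.1214, 0.0723]
ee_rot: [[0.002, 0.599, -0.801], [0.002, -0.801, -0.599], [-1.0, 0.0, -0.003]]
contact_force: [0.2, 2.1, 6.6]
width: 0.047
```

Run:
```python
from h import *
s,i=snap("wrist","w8");print(np.round(s["joint_pos"],3),s["ee_rot"])
_,t=snap("top","t8")
cv2.imwrite("pics/t8z.png",cv2.resize(t[105:245,240:465],None,fx=3,fy=3,interpolation=cv2.INTER_CUBIC))
```

```text
t 13.15 moved [ 0. -0. -0.] pos [0.5491 0.1214 0.0723]
[ 0.508  0.418 -0.918  1.828  0.374  1.078 -1.478] [[ 2.42960181e-03  5.98512582e-01 -8.01109722e-01]
 [ 1.73165001e-03 -8.01113403e-01 -5.98510081e-01]
 [-9.99995549e-01  6.68995208e-05 -2.98280089e-03]]
t 13.2 moved [-0.      0.0001 -0.    ] pos [0.5491 0.1214 0.0723]
```

View pics/w8.png

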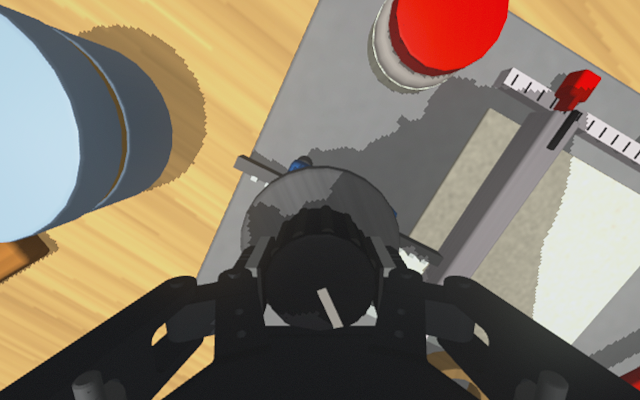

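View pics/t8z.png

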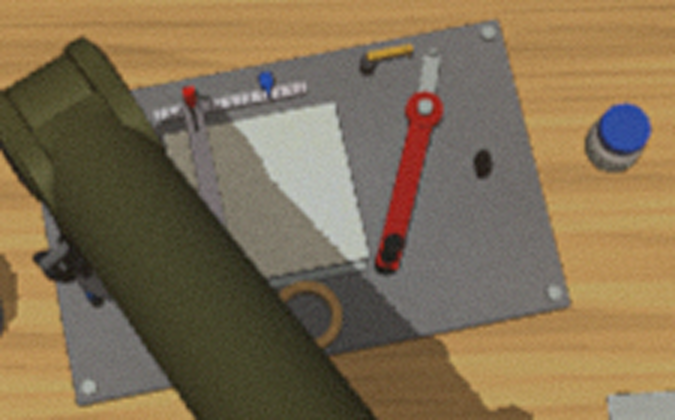

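Call:
servo_tool --increments '[{"xyz": [0.0, 0.0, 0.0], "turn": [0.0, 0.0, 0.0]}, {"xyz": [0.0, 0.0, 0.0], "turn": [0.0, 0.0, 0.0]}, {"xyz": [0.0, 0.0, 0.0], "turn": [0.0, 0.0, 0.0]}, {"xyz": [0.0, 0.0, 0.0], "turn": [0.0, 0.0, 0.0]}, {"xyz": [0.0, 0.0, 0.0], "turn": [0.0, 0.0, 0.0]}, {"xyz": [-2.0, 0.0, 0.0], "turn": [0.0, 0.0, 0.0]}, {"xyz": [-3.0, 0.0, 0.0], "turn": [0.0, 0.0, 0.0]}, {"xyz": [-3.0, 0.0, 0.0], "turn": [0.0, 0.0, 0.0]}, {"xyz": [0.0, 0.0, 0.0], "turn": [0.118, 0.0, 0.0]}, {"xyz": [0.0, 0.0, 0.0], "turn": [0.118, 0.0, 0.0]}, {"xyz": [0.0, 0.0, 0.0], "turn": [0.118, 0.0, 0.0]}, {"xyz": [0.0, 0.0, 0.0], "turn": [0.118, 0.0, 0.0]}]' --claw 1

```text
t: 14.2
tool_pos: [0.548, 0.1199, 0.1509]
ee_rot: [[0.0, 0.162, -0.987], [-0.0, -0.987, -0.162], [-1.0, 0.0, -0.0]]
contact_force: [-0.5, 0.8, -0.4]
width: 0.0854
```

Call:
servo_tool --increments '[{"xyz": [0.0, 3.3, -1.0], "turn": [0.0, 0.0, 0.0]}, {"xyz": [0.0, 3.3, -1.0], "turn": [0.0, 0.0, 0.0]}, {"xyz": [0.0, 3.3, -1.0], "turn": [0.0, 0.0, 0.0]}, {"xyz": [0.0, 0.0, 0.0], "turn": [0.0, 0.0, 0.0]}, {"xyz": [0.0, 0.0, 0.0], "turn": [0.0, 0.0, 0.0]}, {"xyz": [0.0, 0.0, 0.0], "turn": [0.0, 0.0, 0.0]}, {"xyz": [0.0, 0.0, 0.0], "turn": [0.0, 0.0, 0.0]}]'

```text
t: 14.78
tool_pos: [0.5937, 0.0292, 0.1508]
ee_rot: [[-0.0, 0.17, -0.985], [0.001, -0.985, -0.17], [-1.0, -0.001, 0.0]]
contact_force: [-0.5, 0.4, 0.5]
width: 0.0854
```

Run:
```python
from h import *
s,i=snap("wrist","w9");print(np.round(s["joint_pos"],3),s["ee_rot"])
cv2.imwrite("pics/w9z.png",cv2.resize(i[20:140,270:370],None,fx=5,fy=5,interpolation=cv2.INTER_CUBIC))
```

```text
t 14.8333 moved [0.     0.0001 0.0001] pos [0.5937 0.0292 0.1508]
[ 0.588  0.366 -0.83   1.674  0.284  1.228 -1.705] [[-3.90263052e-04  1.70229532e-01 -9.85404361e-01]
 [ 6.06184038e-04 -9.85404214e-01 -1.70229747e-01]
 [-9.99999740e-01 -6.63770775e-04  2.81376431e-04]]
```

View pics/w9.png

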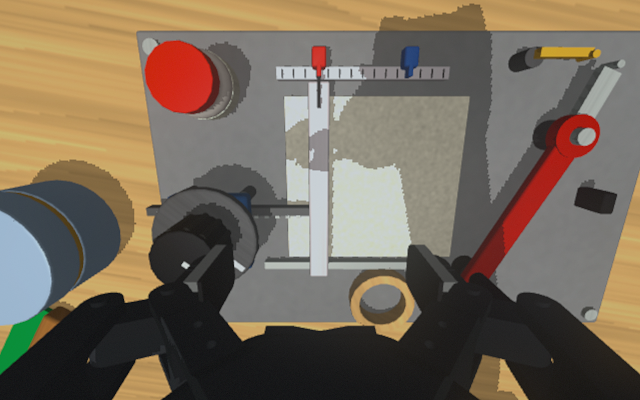

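View pics/w9z.png

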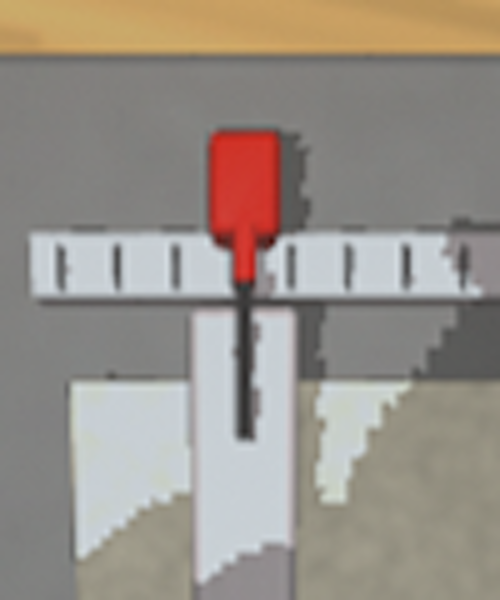

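Run:
```python
from h import *
i=cv2.imread("pics/w9.png").astype(int)
for v in range(64,108,2):
    r=i[v,305:335];g=r.sum(1)
    red=np.clip(r[:,2]-r[:,1]-30,0,None); dk=np.clip(330-g,0,None)*(np.abs(np.arange(305,335)-319)<6)
    x=np.arange(305,335)
    print(v,"red",round((red*x).sum()/max(red.sum(),1),2),red.sum(),"dark",round((dk*x).sum()/max(dk.sum(),1),2),dk.sum())
# tilted fence direction
```

```text
64 red 318.47 1604 dark 320.05 311
66 red 318.47 1203 dark 319.16 764
68 red 318.44 676 dark 319.41 1237
70 red 318.5 493 dark 318.55 162
72 red 318.54 471 dark 318.72 156
74 red 318.55 485 dark 318.8 141
76 red 318.27 80 dark 318.58 522
78 red 0.0 0 dark 318.43 433
80 red 0.0 0 dark 319.07 1416
82 red 0.0 0 dark 318.42 338
84 red 0.0 0 dark 318.5 318
86 red 0.0 0 dark 318.57 328
88 red 0.0 0 dark 318.59 330
90 red 0.0 0 dark 318.31 416
92 red 0.0 0 dark 318.62 337
94 red 0.0 0 dark 318.5 318
96 red 0.0 0 dark 318.5 321
98 red 0.0 0 dark 318.59 327
100 red 0.0 0 dark 318.55 319
102 red 0.0 0 dark 318.56 320
104 red 0.0 0 dark 318.6 321
106 red 0.0 0 dark 318.62 350
```

Call:
servo_tool --increments '[{"xyz": [0.0, 3.14, 1.58], "turn": [0.0, 0.0, 0.0]}, {"xyz": [0.0, 3.14, 1.58], "turn": [0.0, 0.0, 0.0]}, {"xyz": [0.0, 3.14, 1.58], "turn": [0.0, 0.0, 0.0]}, {"xyz": [0.0, 3.14, 1.58], "turn": [0.0, 0.0, 0.0]}, {"xyz": [0.0, 3.14, 1.58], "turn": [0.0, 0.0, 0.0]}, {"xyz": [0.0, 0.0, 0.0], "turn": [0.085, 0.0, 0.0]}, {"xyz": [0.0, 0.0, 0.0], "turn": [0.085, 0.0, 0.0]}, {"xyz": [0.0, 0.0, 0.0], "turn": [0.0, 0.0, 0.0]}, {"xyz": [0.0, 0.0, 0.0], "turn": [0.0, 0.0, 0.0]}, {"xyz": [0.0, 0.0, 0.0], "turn": [0.0, 0.0, 0.0]}, {"xyz": [0.0, 0.0, 0.0], "turn": [0.0, 0.0, 0.0]}]'

```text
t: 15.75
tool_pos: [0.543, -0.1394, 0.1509]
ee_rot: [[0.0, 0.002, -1.0], [-0.0, -1.0, -0.002], [-1.0, 0.0, -0.0]]
contact_force: [-0.1, -0.2, -0.1]
width: 0.0855
```

Run:
```python
from h import *
s,i=snap("wrist","w10");print(np.round(s["joint_pos"],3),s["ee_rot"])
T=lambda x,y:(240+x/3.5,105+y/3.5)
S=lambda x,y:(220+x/4.5,140+y/4.5)
print(tri(ray("top",*T(565,186)),ray("side",*S(450,152))))
```

```text
t 15.8 moved [-0.0001 -0.0002 -0.0001] pos [ 0.543  -0.1394  0.1509]
[ 0.864  0.265 -0.756  1.758  0.194  1.195 -1.515] [[ 1.46543316e-04  2.21161585e-03 -9.99997544e-01]
 [-7.92449397e-05 -9.99997551e-01 -2.21162748e-03]
 [-9.99999986e-01  7.95688443e-05 -1.46367698e-04]]
(array([ 0.63600999, -0.23589157,  0.02673874]), np.float64(0.0027857087338374283))
```

View pics/w10.png

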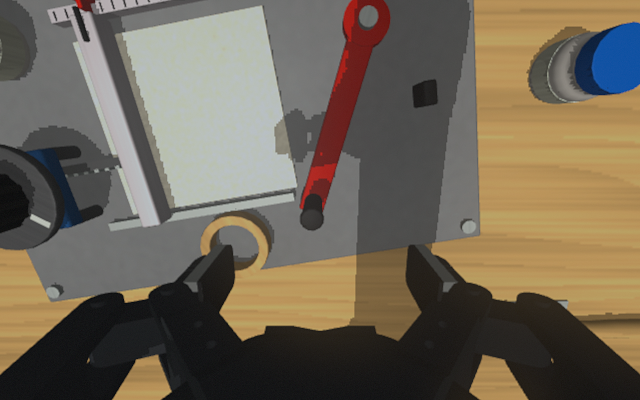

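Run:
```python
from h import *
np.set_printoptions(precision=4,suppress=True)
s=pickle.load(open("pics/w10.pkl","rb"))
p=plane("wrist",312,218,.096,s);v=plane("wrist",369,16,.05,s)
print(p,v,np.linalg.norm((p-v)[:2]),np.array(s["ee_rot"]).T@(p-s["tool_pos"])*100)
print(plane("top",240+728/3.5,105+150/3.5,.065))
for z in(.5,.55,.6):
  a=z
  for P in ([p,v],[np.array([.5425,-.139,0]),np.array([.6865,-.179,0])]):
    r=(P[0]-P[1])[:2];R=np.array([[np.cos(a),-np.sin(a)],[np.sin(a),np.cos(a)]]);print(a,P[1][:2]+R@r)
```

```text
[ 0.5424 -0.1332  0.096 ] [ 0.6862 -0.1753  0.05  ] 0.1498395470272449 [ 5.4901 -0.6156  0.0601]
[ 0.6515 -0.3629  0.065 ]
0.5 [ 0.5398 -0.2073]
0.5 [ 0.541  -0.2129]
0.55 [ 0.5416 -0.2146]
0.55 [ 0.5428 -0.2202]
0.6 [ 0.5438 -0.2218]
0.6 [ 0.5451 -0.2273]
```

Call:
servo_tool --increments '[{"xyz": [0.0, -0.5, 0.05], "turn": [0.0, 0.0, 0.0]}, {"xyz": [3.0, 0.0, 0.0], "turn": [0.0, 0.0, 0.0]}, {"xyz": [3.0, 0.0, 0.0], "turn": [0.0, 0.0, 0.0]}, {"xyz": [2.0, 0.0, 0.0], "turn": [0.0, 0.0, 0.0]}, {"xyz": [1.2, 0.0, 0.0], "turn": [0.0, 0.0, 0.0]}, {"xyz": [0.0, 0.0, 0.0], "turn": [0.0, 0.0, 0.0]}, {"xyz": [0.0, 0.0, 0.0], "turn": [0.0, 0.0, 0.0]}, {"xyz": [0.0, 0.0, 0.0], "turn": [0.0, 0.0, 0.0]}]'

```text
t: 16.47
tool_pos: [0.5435, -0.1354, 0.0602]
ee_rot: [[0.002, -0.001, -1.0], [-0.001, -1.0, 0.001], [-1.0, 0.001, -0.002]]
contact_force: [0.4, -0.1, 0.8]
width: 0.0852
```

Call:
servo_tool --increments '[{"xyz": [0.0, 0.0, 0.0], "turn": [0.0, 0.0, 0.0]}, {"xyz": [0.0, 0.0, 0.0], "turn": [0.0, 0.0, 0.0]}, {"xyz": [0.0, 0.0, 0.0], "turn": [0.0, 0.0, 0.0]}, {"xyz": [0.0, 0.0, 0.0], "turn": [0.0, 0.0, 0.0]}, {"xyz": [0.0, 0.0, 0.0], "turn": [0.0, 0.0, 0.0]}, {"xyz": [0.0, 0.0, 0.0], "turn": [0.0, 0.0, 0.0]}, {"xyz": [0.0, 0.0, 0.0], "turn": [0.0, 0.0, 0.0]}, {"xyz": [0.0, 0.0, 0.0], "turn": [0.0, 0.0, 0.0]}, {"xyz": [0.0, 0.0, 0.0], "turn": [0.0, 0.0, 0.0]}, {"xyz": [0.0, 0.0, 0.0], "turn": [0.0, 0.0, 0.0]}]' --claw -1 --force 40

```text
t: 17.3
tool_pos: [0.5424, -0.1334, 0.0591]
ee_rot: [[-0.0, 0.0, -1.0], [0.002, -1.0, -0.0], [-1.0, -0.002, 0.0]]
contact_force: [-1.1, 5.3, 3.9]
width: 0.0158
```

Run:
```python
from h import *
s,i=snap("wrist","w11");print(np.round(s["joint_pos"],3),s["width"],s["contact_force"])
```

```text
t 17.35 moved [ 0. -0.  0.] pos [ 0.5424 -0.1334  0.0591]
[ 0.817  0.369 -0.726  1.848  0.28   1.03  -1.592] 0.01581520704670532 [-1.05607755  5.30875799  3.94060562]
```

View pics/w11.png

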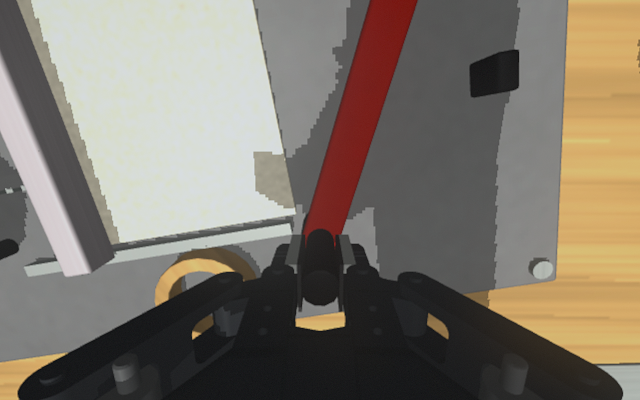

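Call:
servo_tool --increments '[{"xyz": [0.0, 0.68, 0.18], "turn": [0.0, 0.0, 0.0]}, {"xyz": [0.0, 0.68, 0.14], "turn": [0.0, 0.0, 0.0]}, {"xyz": [0.0, 0.69, 0.11], "turn": [0.0, 0.0, 0.0]}, {"xyz": [0.0, 0.7, 0.08], "turn": [0.0, 0.0, 0.0]}, {"xyz": [0.0, 0.7, 0.05], "turn": [0.0, 0.0, 0.0]}, {"xyz": [0.0, 0.7, 0.03], "turn": [0.0, 0.0, 0.0]}, {"xyz": [0.0, 0.7, -0.02], "turn": [0.0, 0.0, 0.0]}, {"xyz": [0.0, 0.7, -0.05], "turn": [0.0, 0.0, 0.0]}, {"xyz": [0.0, 0.7, -0.07], "turn": [0.0, 0.0, 0.0]}, {"xyz": [0.0, 0.69, -0.11], "turn": [0.0, 0.0, 0.0]}, {"xyz": [0.0, 0.68, -0.14], "turn": [0.0, 0.0, 0.0]}, {"xyz": [0.0, 0.68, -0.18], "turn": [0.0, 0.0, 0.0]}]'

```text
t: 18.35
tool_pos: [0.5407, -0.2142, 0.0586]
ee_rot: [[-0.004, 0.003, -1.0], [0.005, -1.0, -0.003], [-1.0, -0.005, 0.004]]
contact_force: [-7.0, 11.7, 7.5]
width: 0.0157
```

Call:
servo_tool --increments '[{"xyz": [0.0, 0.0, 0.0], "turn": [0.0, 0.0, 0.0]}, {"xyz": [0.0, 0.0, 0.0], "turn": [0.0, 0.0, 0.0]}, {"xyz": [0.0, 0.0, 0.0], "turn": [0.0, 0.0, 0.0]}]'

```text
t: 18.6
tool_pos: [0.5406, -0.2138, 0.0586]
ee_rot: [[-0.005, 0.003, -1.0], [0.005, -1.0, -0.003], [-1.0, -0.005, 0.005]]
contact_force: [-5.8, 10.1, 7.7]
width: 0.0157
```

Run:
```python
from h import *
s,i=snap("wrist","w12");print(np.round(s["joint_pos"],3),s["width"],s["contact_force"])
_,t=snap("top","t12")
cv2.imwrite("pics/t12z.png",cv2.resize(t[105:245,240:465],None,fx=3.5,fy=3.5,interpolation=cv2.INTER_CUBIC))
_,t=snap("side","s12")
cv2.imwrite("pics/s12z.png",cv2.resize(t[140:270,220:375],None,fx=4,fy=4,interpolation=cv2.INTER_CUBIC))
```

```text
t 18.65 moved [-0.  0.  0.] pos [ 0.5406 -0.2138  0.0586]
[ 0.905  0.412 -0.686  1.789  0.292  1.052 -1.456] 0.015733115994648033 [-5.80059602 10.08289674  7.68422891]
t 18.7 moved [-0.  0. -0.] pos [ 0.5406 -0.2138  0.0586]
t 18.75 moved [-0.  0. -0.] pos [ 0.5406 -0.2137  0.0586]
```

View pics/w12.png

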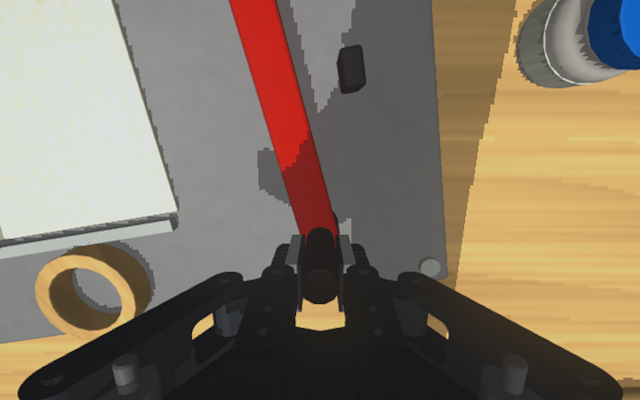

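View pics/t12z.png

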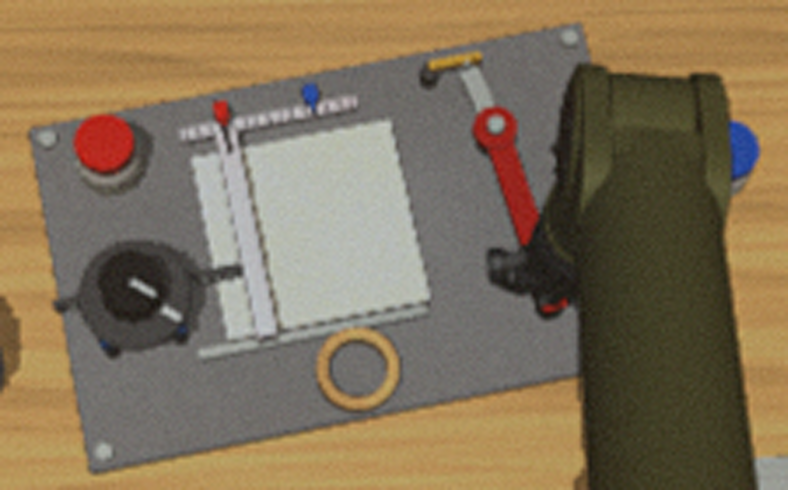

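View pics/s12z.png

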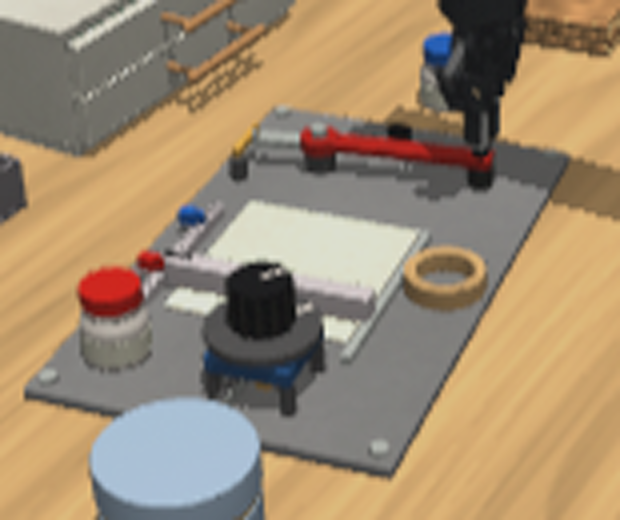

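Run:
```python
from h import *
def ang(f):
    s=pickle.load(open(f"pics/{f}.pkl","rb"));i=cv2.imread(f"pics/{f}.png").astype(int)
    m=(i[:,:,2]>90)&(i[:,:,2]-i[:,:,1]>60); P=[]
    for v in range(30 if f=="w10" else 2,190,4):
        x=np.where(m[v])[0]; x=x[(x>200)&(x<450)]
        if f=="w10" and v<60: continue
        if len(x)>8: P.append(plane("wrist",(x[0]+x[-1])/2,v,.044,s)[:2])
    P=np.array(P);d=cv2.fitLine(P.astype(np.float32),cv2.DIST_HUBER,0,.01,.01).ravel()[:2]
    if d[0]>0:d=-d
    return np.arctan2(d[1],d[0])%(2*np.pi),len(P)
for f in("w10","w11","w12"):print(f,ang(f))
```

```text
w10 (np.float32(2.863967), 32)
w11 (np.float32(2.8630493), 47)
w12 (np.float32(3.405173), 47)
```

Run:
```python
from h import *
s=robot.sense();print(s["t"],s["tool_pos"],s["contact_force"],s["width"])
print(robot.sign_off())
```

```text
18.75 [ 0.5405923  -0.21372154  0.05863044] [-5.028831   10.03622724  8.84843213] 0.01556673161647856
the job is handed in; nothing more can be done
None
```

I handed the job in at 18.75 s of the 72 s, with the fence on the red mark and the gripper holding the tensioner arm back past its click.

- **Fence:** I cranked the handwheel about 4.0 rad counterclockwise in two grasps. Seen from straight above the scale afterwards, the pointer and the nose of the red clip lined up within about 0.1 px (about 0.1 mm). That close-up came before I pushed the tensioner. The top view taken during the hold, which is coarser at about 2.5 mm per pixel, still shows the fence at the mark.
- **Tensioner:** I left it at rest while cranking, then gripped the post and swung it along its arc. The bar's direction in the wrist images and the tool's travel both give 0.54 rad, where the click ends at 0.45 and the end stop is at 0.65. The force on the tool is steady at about 10 N along the push.
- **Bystanders:** Nothing else looked moved in the last pictures. The blue jar was partly hidden behind the arm in the top view, and the squeegee and spatula lay outside those cropped pictures.
- **Checks that disagreed:**
  - My first rough triangulations differed by 3 to 10 mm, because the arm was still settling when I took the picture. I measured again before each grasp.
  - The first reading of the remaining fence travel gave 9.9 mm, against 9.2 mm by the calibration and the scale ticks. I used 9.2 mm, and the close-up confirmed it.

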